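# Set the gib screw of a measuring slide and run its carriage home

## Task

Set the running clearance of the small measuring slide on the bench: turn the black wing screw on its carriage clockwise until it bottoms, snug but no more than finger-tight, then back it off a quarter of a turn. After that, slide the carriage gently along its rail, right up against the stop button at the comparator end, and let go. Leave the loose things round it where they are.

Things in the scene. Friction and masses are not known exactly. Their poses are not given: they have to be found in the camera images.
- screw_grip (a point): centre of the wing screw's upright black paddle, on the screw's vertical axis. The paddle is 36 mm long (along this frame's x, towards the yellow dot), 9 mm thick (along y) and 26 mm high (13 mm above and below this point); pinch it across its thickness from above. Under it a round hub 19 mm across, 8 mm high, then a brass bush flange 28 mm across; the carriage's top is 27 mm below this point. Moves with the carriage.
- screw_tip (a point): tip of the spindle that the wing screw drives, hidden inside the carriage, on the screw's axis; z up. Turned clockwise (seen from above) the screw, which stays at its height itself, drives it down 2 mm a turn until it bottoms on the way strip. It starts less than 1 mm above the way, 0.5 to 2.5 rad of turning from bottoming; measured heights are too coarse to tell how far, it must be felt.
- way_top (a point): top of the ground steel way strip let into the rail, at the middle of its length; z up. The screw's tip is at this height when it bottoms.
- thread_bush (a joint): how far the brass bush, pressed into the carriage's top and in which the wing screw turns, has slipped round in its seat, rad; 0 at the start, and it must stay there. The screw turns in it with a drag of about 0.03 N m and stops when bottomed: from there the torque rises by about 2 N m per rad; finger-tight is 0.1 to 0.4 N m. Beyond about 0.7 N m the bush is forced round in its seat and spoilt.
- carriage (a joint): position of the carriage on its rail, m: 0 at the far end from the comparator, 0.060 when it stands against the stop button; grows along the slide base's +y. It runs with about 2 N of friction.
- slide_base: fixed grey base 116 x 360 x 14 mm of the slide, origin at the centre of its underside; the rail runs along its y; comparator and stop button at its +y end. The aluminium carriage (88 wide, 140 mm along y, top 58 mm above the bench) carries a steel V-block with a plug gauge (top about 135 mm above the bench), whose near face is 72 mm in +y from the screw's axis. The carriage runs on the rail, 35 mm up.
- push_face (a point): middle of the carriage's end face away from the comparator (it faces -y of the base), 44 mm above the bench; the face is 88 mm wide and reaches from 18 to 58 mm above the bench, and the base's top below it is 14 mm above the bench.
- oiler: loose bystander, to be left alone: small pump oiler with a black body and a thin steel spout, 42 mm across, 106 mm high; origin at the centre of its underside
- ring: loose bystander, to be left alone: plain steel setting ring, 45 mm across, 12 mm high; origin at the centre of its underside
- brush: loose bystander, to be left alone: bench brush with a wooden handle, 145 mm long, lying flat; origin at the centre of its underside
- loupe: loose bystander, to be left alone: black folding loupe, 36 mm across, 19 mm high; origin at the centre of its underside
- driver: loose bystander, to be left alone: screwdriver with a red handle, 166 mm long, lying; origin at the centre of its underside
- hexkey: loose bystander, to be left alone: black hex key, 65 mm long, lying flat; origin at the centre of its underside

How it is judged:
By the outcome, as a careful person would: the job done as asked, in the order asked, and still so for the second after the job is handed in, with the robot touching nothing.
It also fails if it takes over 64 s, if anything falls off the work surface, if the arm or the gripper's body presses on something with over 40 N, if the wrist force passes 120 N, or if a joint passes its speed limit or range.

## Robot

A 6-joint arm with a two-finger parallel gripper is mounted at the origin on a cart in front of the work surface, level with it; the furniture and walls round the work are solid. World frame = base frame: x ahead of the robot, y to its left, z up, the work surface at z = 0. Lengths are in m, angles in rad, forces in N, time in s.
With the tool pointing down it reaches from about 0.375 to 0.9 m from the base axis. Payload 3.1 kg.
Tool frame: the origin (TCP) lies midway between the tips of the shut fingers; the grasp point (between the pads) lies 19 mm behind it; x points along the fingers, z is the direction in which the jaws open and shut, and the axes are right-handed (so a half turn about x gives the same grasp; the last joint's range is limited). The gripper opens to 85 mm and grips with 20 to 120 N. Pads are 22 mm wide; open, the fingers measure 114 mm over their backs; the gripper's body (76 mm by 85 mm) begins 54 mm behind the grasp point. The pads swing forward as they close: fully open they stand 13 mm farther back than shut.
Start: joints at [-0.178, 0.527, 1.433, -0, 1.181, -0.178], TCP at [0.625, 0, 0.2] pointing down, gripper open.
Joint ranges: [-3.08, 3.08], [-0.75, 2.2], [0.22, 2.44], [-1.43, 4.57], [0, 2.65], [-2.85, 2.85]. Speed limits (rad/s): [2.79, 2.79, 3.14, 3.14, 3.14, 3.14].

## Interface

Orientations are given as a unit quaternion [x, y, z, w].
In Python, from station import status, snapshot, camera_params, ticket gives the robot as it stands.
- The arm moves only by the tool arm_command, never from a script. Its argument "series" is a list that holds one entry, the list of rows, each a list of 4 numbers: the shift along the tool's x, y, z in mm, then the turn about the tool's x in rad. A call has 1 to 10 rows; each row shifts and turns the commanded pose from where the row before left it, along the tool's axes as they then stand; what a row does not reach is not made up. A row lasts 1/10 s, in which the tool goes at most 50 mm and 8.59 degrees, less where a joint would pass 70% of its speed; a pose out of reach is approached as far as the arm can. A call is refused whole if a number of a shift passes 50 or a number of a turn 0.15, either way. A call with a gripper value outside its range is refused whole. "jaw" is the opening in per cent of the stroke, from 0 (shut) to 100 (fully open), set as the call begins (left out, the last holds). The fingers move at their own pace and stop on an object; "force" is the grip in N (left out, the last holds). Time passes only in rows, so rows that do not move let the fingers close. It gives the time, the measured TCP pose, the force and the opening at its end, in the units of the state.
- status.sense(): the state, without advancing time (a new reading comes with each control period).
- snapshot(name): name is "scene" or "side" or "wrist"; returns the picture (400x640x3 uint8, red, green, blue); there is no depth.
- camera_params(name): a dict with "fovy" (degrees; the focal length in pixels is half the picture's height over the tangent of half this angle, whatever the lens; pixels are square), "cx", "cy" (the principal point, pixels), "k1" (the pictures are not rectified: a ray, as slopes to the right and down, at radius r is drawn at 1 + k1 r^2 times it, then the intrinsics apply), "extrinsics" (4x4, takes a point from camera to world coordinates); the wrist camera has in their place "mount" (4x4, takes a point from camera to tool coordinates, whose origin is the TCP and whose axes are the tool frame's). Camera axes: x right, y down, z forward; pixel columns grow to the right and rows downward; lengths in m; the calibration is good to about 2 mm. A picture is of the moment at which its call begins: read the wrist's pose just before it. camera_params takes no time and is no camera call.
- ticket.sign_off(): hands the job in, once; it reports no verdict.
The state is a dict: "t": time; "q": joint angles; "qd": joint speeds; "tau": joint torques, N m; "tcp_pos": TCP position; "tool_rot": TCP orientation; "force": force on the tool from outside, world axes, zero at the start; "ft_torque": the same for the moment, N m; "finger_gap": opening from 0.0 (shut) to 1.0 (fully open).
Only numpy, scipy, OpenCV 4.12 (cv2) and the standard library are available. Lean on these libraries where they do the work, as an engineer would, in place of code of your own. Each camera call takes 0.05 s, during which the arm holds its last target. There are 200 camera calls.

## Working session

There is one attempt and no reset: what is moved stays moved. The work goes in short steps, Python scripts to look and compute and a tool call to move; the robot and the scene stay as the last step left them, time stands still between calls to the robot, and variables do not carry over. Pictures are saved under pics/ and viewed, about 8 in all and at most 12, crops included, and the job is handed in when it is done.

Besides the shell and the picture viewer there is one more tool, called after "Call:" in YAML: its name, and indented under it one key for each argument. arm_command: Moves the arm, as the interface text tells. Its arguments: {"type":"object","properties":{"series":{"type":"array"},"jaw":{"type":"number"},"force":{"type":"number"}},"required":["series"]}

```bash
ls; mkdir -p pics; python3 - <<'E'
from station import status, snapshot, camera_params
import cv2,numpy as np
s=status.sense();print(s)
for n in("scene","side","wrist"):
    print(n,camera_params(n)); cv2.imwrite(f"pics/{n}0.png",snapshot(n)[:,:,::-1])
E
```

```text
pics
{'t': 0.0, 'q': array([-1.78495373e-01,  5.28450102e-01,  1.43390683e+00, -4.45488462e-05,
        1.18139747e+00, -1.78506359e-01]), 'qd': array([-0.00140005,  0.0006854 , -0.00023406,  0.00185887,  0.00071286,
       -0.00200052]), 'tau': array([ 2.50220628e-04, -4.42344439e+01, -1.78024775e+01, -2.06930472e-04,
        8.36740597e-03,  2.24214921e-05]), 'tcp_pos': array([6.24214663e-01, 1.60323062e-04, 1.99442123e-01]), 'tool_rot': array([1.11490830e-04, 7.07861102e-01, 1.31249369e-04, 7.06351634e-01]), 'force': array([ 0.22766664,  0.23725209, -0.80216183]), 'ft_torque': array([ 0.02210683, -0.02063873,  0.03639048]), 'finger_gap': 0.9995661153545727}
scene {'fovy': 55.038400394181956, 'cx': 321.0401641993075, 'cy': 193.3370165400618, 'k1': -0.03202112926539233, 'extrinsics': array([[ 0.62788672, -0.47868998,  0.61368899, -0.09017991],
       [-0.77802482, -0.36489243,  0.51140091, -0.44502257],
       [-0.02087202, -0.79856711, -0.60154379,  0.68612545],
       [ 0.        ,  0.        ,  0.        ,  1.        ]])}
side {'fovy': 56.71570844196397, 'cx': 323.6426025951105, 'cy': 193.79832838525164, 'k1': 0.011837345262033299, 'extrinsics': array([[-0.9079843 , -0.16603301,  0.38470449,  0.1367736 ],
       [-0.41854529,  0.4023593 , -0.81420319,  0.78608358],
       [-0.01960483, -0.90029997, -0.43482826,  0.49161716],
       [ 0.        ,  0.        ,  0.        ,  1.        ]])}
wrist {'fovy': 58.35699515692172, 'cx': 317.96589444091074, 'cy': 197.90555404994407, 'k1': -0.05763209841601917, 'mount': array([[ 4.99211042e-04, -2.64689033e-01,  9.64333691e-01,
        -1.73639189e-01],
       [-3.23764611e-04, -9.64333803e-01, -2.64688896e-01,
         6.78864571e-02],
       [ 9.99999823e-01, -1.80081503e-04, -5.67103024e-04,
         3.45164943e-04],
       [ 0.00000000e+00,  0.00000000e+00,  0.00000000e+00,
         1.00000000e+00]])}
```

View pics/scene0.png

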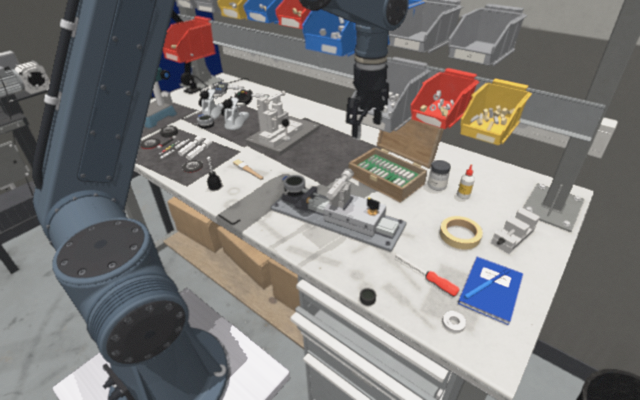

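View pics/side0.png

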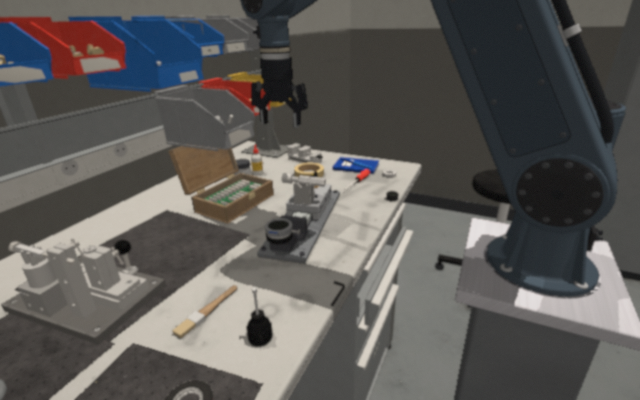

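View pics/wrist0.png

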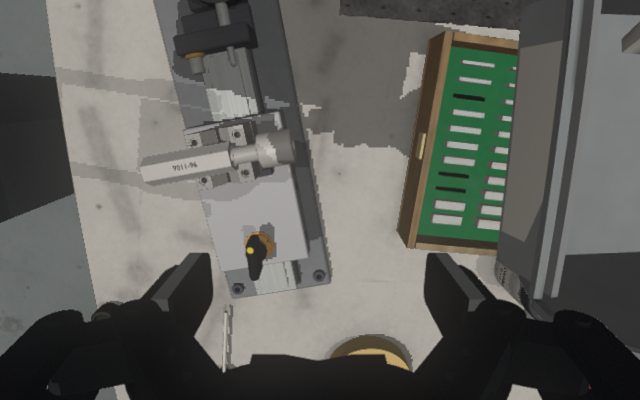

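```bash
python3 - <<'E'
import cv2
im=cv2.imread("pics/wrist0.png")[105:305,140:340]
cv2.imwrite("pics/c1.png",cv2.resize(im,(800,600)[:1]*1+(600,) if 0 else (600,600),interpolation=cv2.INTER_CUBIC))
E
```

```text
(no output)
```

View pics/c1.png

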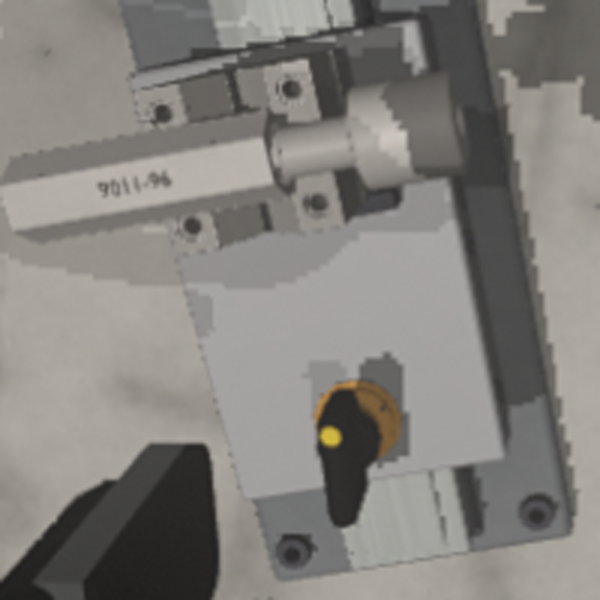

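```bash
cat > h.py <<'E'
import numpy as np,cv2
from scipy.spatial.transform import Rotation as R
from station import status,snapshot,camera_params
def tool():
    s=status.sense();T=np.eye(4);T[:3,:3]=R.from_quat(s['tool_rot']).as_matrix();T[:3,3]=s['tcp_pos'];return T
def KM(n,T=None):
    p=camera_params(n);f=200/np.tan(np.radians(p['fovy'])/2)
    return f,p['cx'],p['cy'],p['k1'],(T@p['mount'] if n=='wrist' else p['extrinsics'])
def ray(n,uv,z,T=None):
    f,cx,cy,k,E=KM(n,T);d=np.array([(uv[0]-cx)/f,(uv[1]-cy)/f]);u=d.copy()
    for _ in range(20):u=d/(1+k*(u@u))
    v=E[:3,:3]@np.r_[u,1];return E[:3,3]+v*(z-E[2,3])/v[2]
def proj(n,P,T=None):
    f,cx,cy,k,E=KM(n,T);c=E[:3,:3].T@(np.asarray(P)-E[:3,3]);u=c[:2]/c[2];u=u*(1+k*(u@u));return np.array([f*u[0]+cx,f*u[1]+cy])
E
python3 - <<'E'
from h import *
T=tool();np.set_printoptions(precision=4,suppress=True)
for n,c,z in [("carBL",(245,498),.058),("carBR",(505,457),.058),("baseBL",(278,580),.014),("baseBR",(572,535),.014),("flange",(358,422),.063),("dot",(331,436),.098),("padA",(345,390),.098),("padB",(345,525),.098),("padB_low",(345,525),.072)]:
    print(n,ray("wrist",(140+c[0]/3,105+c[1]/3),z,T))
E
```

```text
carBL [ 0.5304 -0.0923  0.058 ]
carBR [ 0.6151 -0.0775  0.058 ]
baseBL [ 0.5272 -0.149   0.014 ]
baseBR [ 0.6384 -0.1295  0.014 ]
flange [ 0.5695 -0.0634  0.063 ]
dot [ 0.568  -0.0528  0.098 ]
padA [ 0.5726 -0.0392  0.098 ]
padB [ 0.5705 -0.0803  0.098 ]
padB_low [ 0.5654 -0.0943  0.072 ]
```

Call:
arm_command:
  series:
    - [[5,-16,-14,0],[10,-16,-14,0],[10,-16,-14,0],[10,-15,-13,0],[5,0,0,0],[0,0,0,0],[0,0,0,0]]
  jaw: 50
  force: 40

```text
t: 0.85
tcp_pos: [0.5709, -0.0626, 0.1606]
tool_rot: [-0.0, 0.707, 0.0, 0.707]
force: [0.5, -0.4, 0.1]
finger_gap: 0.5
```

```bash
python3 - <<'E'
from h import *
T=tool();s=status.sense();print(s['t'],s['tcp_pos'],s['q'],s['ft_torque'],s['force'],s['finger_gap'])
np.save("T1.npy",T);im=snapshot("wrist")[:,:,::-1].copy();cv2.imwrite("pics/w1.png",im)
p=proj("wrist",(.5695,-.0634,.085),T);print(p)
u,v=np.clip(p.astype(int),(100,75),(540,325));print(u,v);cv2.imwrite("pics/c2.png",cv2.resize(im[v-75:v+75,u-100:u+100],None,fx=4,fy=4,interpolation=cv2.INTER_CUBIC))
E
```

```text
0.85 [ 0.57086425 -0.06259819  0.16061956] [-3.03924377e-01  5.08373942e-01  1.60375343e+00  3.97591648e-04
  1.02849348e+00 -3.04481330e-01] [ 0.03159858  0.01958199 -0.03488478] [ 0.54092376 -0.37635884  0.11766495] 0.4998420617790047
[315.69115368 198.27230742]
315 198
```

View pics/c2.png

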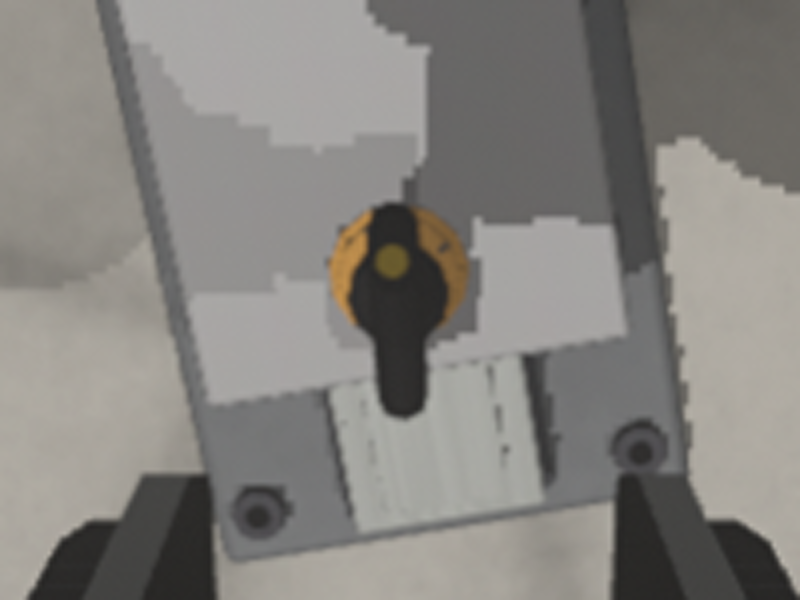

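```bash
python3 - <<'E'
from h import *
T=np.load("T1.npy");np.set_printoptions(precision=4,suppress=True)
for n,c,z in [("flange",(400,270),.063),("dot",(392,261),.098),("padA",(393,203),.098),("padB",(403,415),.098),("padBlow",(403,415),.072),("carBL",(210,404),.058),("carBR",(626,335),.058)]:
    print(n,ray("wrist",(215+c[0]/4-.4,123+c[1]/4-.4),z,T))
a=.5695,-.0634
for d in (1.571+.1,1.571,1.571+.05):
  for k in (18,-18):
    print(d,k,[((proj("wrist",(a[0]+k/1e3*np.cos(d),a[1]+k/1e3*np.sin(d),z),T)-(215,123))*4).round() for z in(.072,.098)])
E
```

```text
flange [ 0.5685 -0.0628  0.063 ]
dot [ 0.5675 -0.0525  0.098 ]
padA [ 0.5677 -0.0425  0.098 ]
padB [ 0.5693 -0.0802  0.098 ]
padBlow [ 0.5691 -0.0896  0.072 ]
carBL [ 0.5296 -0.0923  0.058 ]
carBR [ 0.614  -0.0776  0.058 ]
1.671 18 [array([393., 190.]), array([391., 219.])]
1.671 -18 [array([413., 373.]), array([413., 419.])]
1.571 18 [array([403., 189.]), array([402., 219.])]
1.571 -18 [array([403., 373.]), array([403., 420.])]
1.621 18 [array([398., 189.]), array([397., 219.])]
1.621 -18 [array([408., 373.]), array([408., 420.])]
```

Call:
arm_command:
  series:
    - [[17,-0.4,-2.4,-0.045],[17,0,0,0],[17,0,0,0],[16,0,0,0],[10,0,0,0],[6,0,0,0],[0,0,0,0],[0,0,0,0]]

```text
t: 1.7
tcp_pos: [0.5682, -0.0634, 0.0779]
tool_rot: [-0.016, 0.707, 0.016, 0.707]
force: [-0.2, 0.5, 0.6]
finger_gap: 0.498
```

```bash
python3 - <<'E'
from h import *
s=status.sense();print(s['tcp_pos'],s['q'],s['ft_torque'],s['force'],s['finger_gap'])
im=snapshot("wrist")[:,:,::-1].copy();cv2.imwrite("pics/w2.png",im[150:400,120:520])
E
```

```text
[ 0.56819196 -0.0633714   0.07789519] [-3.06477643e-01  6.24549488e-01  1.67379120e+00  2.61080324e-05
  8.42129111e-01 -3.51729376e-01] [-0.0211187   0.01923981 -0.02125026] [-0.21809883  0.52092263  0.56039935] 0.4983014767899625
```

View pics/w2.png

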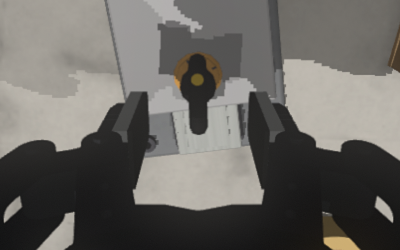

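Call:
arm_command:
  series:
    - [[0,0,0,0],[0,0,0,0],[0,0,0,0],[0,0,0,0],[0,0,0,0]]
  jaw: 0
  force: 20

```text
t: 2.25
tcp_pos: [0.5676, -0.0634, 0.0775]
tool_rot: [-0.016, 0.707, 0.016, 0.707]
force: [-0.6, 0.1, -0.8]
finger_gap: -0.002
```

Call:
arm_command:
  series:
    - [[0,0,0,0],[0,0,0,0],[0,0,0,0]]
  force: 60

```text
t: 2.55
tcp_pos: [0.5675, -0.0634, 0.0774]
tool_rot: [-0.016, 0.707, 0.016, 0.707]
force: [0.1, -0.6, -0.9]
finger_gap: -0.0
```

```bash
cat > st.py <<'E'
from h import *
s=status.sense();r=R.from_quat(s['tool_rot']).as_matrix();np.set_printoptions(precision=4,suppress=True)
print(s['t'],s['tcp_pos'],'yaw',np.arctan2(r[1,2],r[0,2]).round(4),'M',s['ft_torque'],'F',s['force'],'tau6',s['tau'][5],'q6',s['q'][5],s['finger_gap'])
E
python3 st.py
```

```text
2.55 [ 0.5675 -0.0634  0.0774] yaw 0.045 M [-0.03    0.0612 -0.0129] F [ 0.1436 -0.6407 -0.8978] tau6 -2.6255472675984493e-05 q6 -0.3518167562029923 -3.4223125197074415e-05
```

```bash
python3 - <<'E'
from h import *
a=[snapshot(n)[:,:,::-1] for n in("wrist","scene","side")]
print(proj("scene",(.5685,-.063,.085)),proj("side",(.5685,-.063,.085)))
def c(im,p,w=100,h=75,f=2):
    u,v=np.clip(np.array(p,int),(w,h),(640-w,400-h));return cv2.resize(im[v-h:v+h,u-w:u+w],(400,300),interpolation=cv2.INTER_CUBIC)
o=np.vstack([np.hstack([c(a[0],(320,250)),c(a[1],proj("scene",(.5685,-.063,.085)),60,45)]),np.hstack([c(a[2],proj("side",(.5685,-.063,.085)),60,45),c(a[0],(320,325))])])
cv2.imwrite("pics/m3.png",o)
E
```

```text
[372.48952016 203.45062277] [313.37775625 176.87247212]
```

View pics/m3.png

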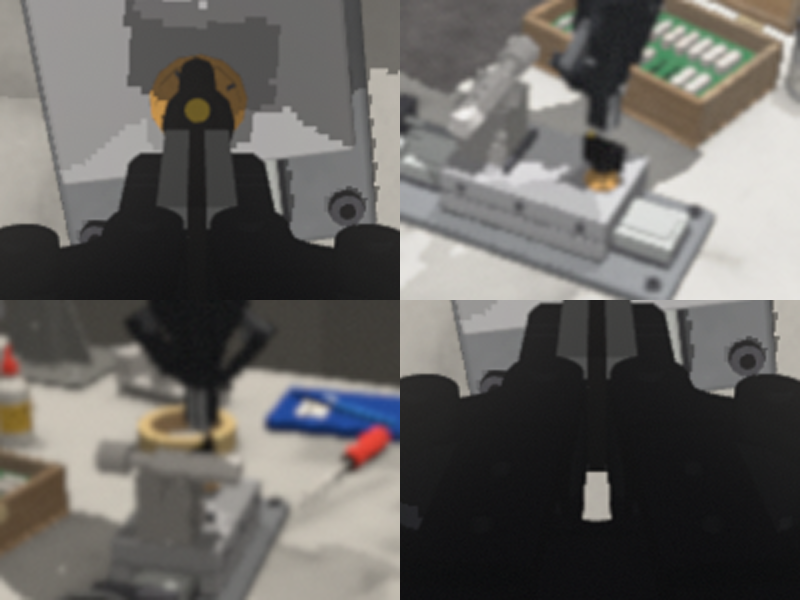

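Call:
arm_command:
  series:
    - [[0,0,0,0.08],[0,0,0,0.08],[0,0,0,0.08],[0,0,0,0.08],[0,0,0,0.08],[0,0,0,0]]

```text
t: 3.3
tcp_pos: [0.5676, -0.0634, 0.0774]
tool_rot: [0.125, 0.696, -0.125, 0.696]
force: [-0.1, -0.3, -0.3]
finger_gap: -0.001
```

```bash
python3 st.py; python3 - <<'E'
from h import *
im=snapshot("wrist")[:,:,::-1]
s=snapshot("scene")[:,:,::-1]
cv2.imwrite("pics/w4.png",np.hstack([cv2.resize(im[150:300,220:420],(400,300)),cv2.resize(s[158:248,312:432],(400,300))]))
E
```

```text
3.3 [ 0.5676 -0.0634  0.0774] yaw -0.3549 M [ 0.0276  0.0305 -0.0108] F [-0.0562 -0.2564 -0.2519] tau6 0.2889931295067072 q6 0.048097312757681684 -0.001040376937733464
```

View pics/w4.png

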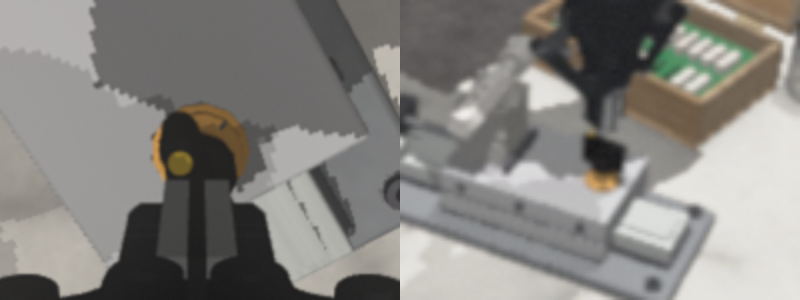

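```bash
python3 - <<'E'
from h import *
np.set_printoptions(precision=1,suppress=True)
x,y=.5685,-.063
for z in (.058,.064,.0775,.098):
    p=proj("scene",(x,y,z));q=proj("wrist",(x,y,z),tool());q2=proj("side",(x,y,z))
    print(z,"scene crop",(p-(312,158))*400/120,"wrist crop",(q-(220,150))*2,"side crop",(q2-(313-60,176-45))*400/120)
u,v=372,203
s=snapshot("scene")[:,:,::-1];d=snapshot("side")[:,:,::-1]
cv2.imwrite("pics/w5.png",np.hstack([cv2.resize(s[178:218,357:387],(400,533),interpolation=cv2.INTER_CUBIC),cv2.resize(d[156:216,290:335],(400,533),interpolation=cv2.INTER_CUBIC)]))
E
```

```text
0.058 scene crop [199.5 179.1] wrist crop [199.  144.2] side crop [202.3 182.2]
0.064 scene crop [200.  173.1] wrist crop [199.  151.3] side crop [202.  175.8]
0.0775 scene crop [201.  159.3] wrist crop [199.2 169. ] side crop [201.5 161.1]
0.098 scene crop [202.7 137.9] wrist crop [199.6 201.2] side crop [200.8 138.5]
```

View pics/w5.png

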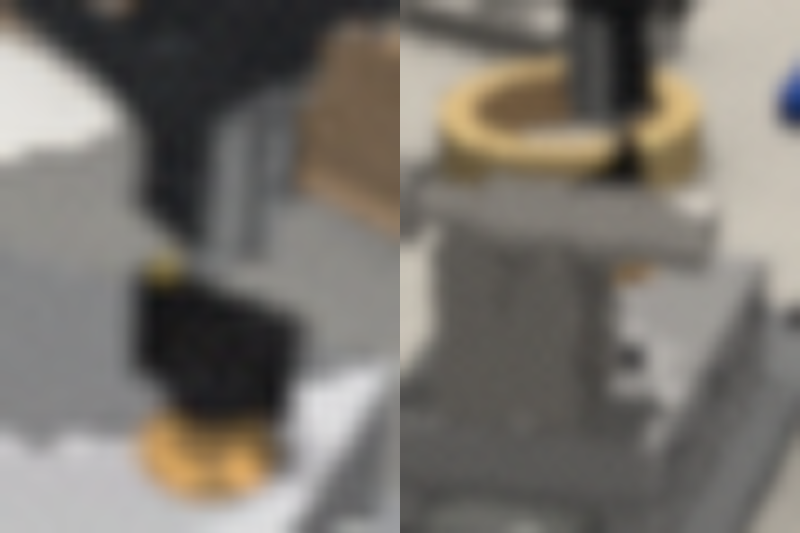

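Call:
arm_command:
  series:
    - [[0,0,0,-0.08],[0,0,0,-0.08],[0,0,0,-0.08],[0,0,0,-0.08],[0,0,0,-0.08],[5,0,0.8,0],[5,0,0,0],[3,0,0,0],[2,0,0,0],[0,0,0,0]]
  jaw: 50
  force: 20

```text
t: 4.5
tcp_pos: [0.568, -0.0632, 0.0619]
tool_rot: [-0.016, 0.707, 0.016, 0.707]
force: [-0.4, -0.2, 0.1]
finger_gap: 0.504
```

```bash
python3 st.py
```

```text
4.5 [ 0.568  -0.0632  0.0619] yaw 0.0447 M [ 0.0167 -0.0024  0.041 ] F [-0.4211 -0.2195  0.1037] tau6 0.0022724051086697727 q6 -0.35096007019908915 0.5036773084098198
```

Down another 10 mm (reported TCP ≈0.052, which would be inside the carriage if the TCP were at the true tips), watching the force, then close.

Call:
arm_command:
  series:
    - [[2,0,0,0],[2,0,0,0],[2,0,0,0],[2,0,0,0],[0,0,0,0]]

```text
t: 5.0
tcp_pos: [0.5681, -0.0632, 0.0541]
tool_rot: [-0.016, 0.707, 0.016, 0.707]
force: [0.4, -0.8, 0.2]
finger_gap: 0.498
```

Call:
arm_command:
  series:
    - [[0,0,0,0],[0,0,0,0],[0,0,0,0],[0,0,0,0],[0,0,0,0],[0,0,0,0]]
  jaw: 0

```text
t: 5.6
tcp_pos: [0.5681, -0.0633, 0.0545]
tool_rot: [-0.016, 0.707, 0.016, 0.707]
force: [-0.9, 0.6, 2.3]
finger_gap: 0.094
```

```bash
python3 st.py;python3 - <<'E'
from h import *
s=snapshot("scene")[:,:,::-1];d=snapshot("wrist")[:,:,::-1]
cv2.imwrite("pics/w6.png",np.hstack([cv2.resize(s[178:218,357:387],(300,400),interpolation=cv2.INTER_CUBIC),cv2.resize(d[150:350,220:420],(400,400),interpolation=cv2.INTER_CUBIC)]))
E
```

```text
5.6 [ 0.5681 -0.0633  0.0545] yaw 0.0451 M [-0.0509  0.1941 -0.0179] F [-0.8687  0.5797  2.3172] tau6 0.014970594202168286 q6 -0.3513095615709587 0.09445637438658451
```

View pics/w6.png

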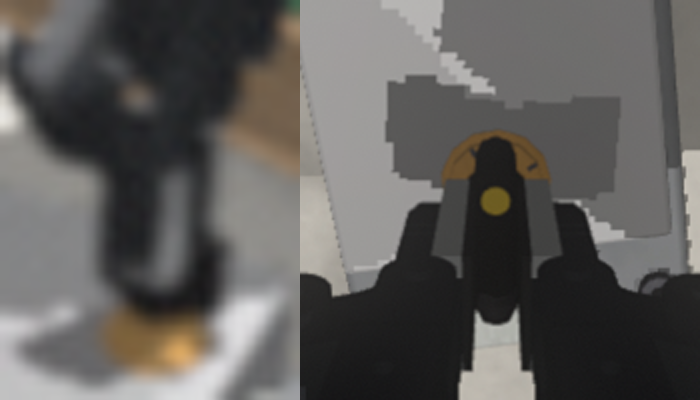

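Call:
arm_command:
  series:
    - [[0,0,0,0],[0,0,0,0],[0,0,0,0]]
  force: 60

```text
t: 6.0
tcp_pos: [0.5682, -0.0633, 0.0546]
tool_rot: [-0.016, 0.707, 0.016, 0.707]
force: [-2.7, -0.6, 5.7]
finger_gap: 0.085
```

```bash
python3 st.py;python3 st.py
```

```text
6.0 [ 0.5682 -0.0633  0.0546] yaw 0.0451 M [-0.0272  0.4199  0.0468] F [-2.6646 -0.5895  5.7231] tau6 0.013776523992419243 q6 -0.35127071173888846 0.08525196487631301
6.0 [ 0.5682 -0.0633  0.0546] yaw 0.0451 M [-0.0272  0.4199  0.0468] F [-2.6646 -0.5895  5.7231] tau6 0.013776523992419243 q6 -0.35127071173888846 0.08525196487631301
```

Call:
arm_command:
  series:
    - [[0,0,0,0.05],[0,0,0,0.05],[0,0,0,0.05],[0,0,0,0.05],[0,0,0,0]]

```text
t: 6.5
tcp_pos: [0.5686, -0.0634, 0.0546]
tool_rot: [0.055, 0.705, -0.055, 0.705]
force: [-0.9, -0.5, 5.0]
finger_gap: 0.083
```

```bash
python3 st.py
```

```text
6.5 [ 0.5686 -0.0634  0.0546] yaw -0.1549 M [0.0086 0.3762 0.0194] F [-0.9458 -0.4971  4.9685] tau6 0.19211950711905956 q6 -0.15139203800514672 0.08302511476537255
```

Call:
arm_command:
  series:
    - [[0,0,0,0.05],[0,0,0,0.05],[0,0,0,0.05],[0,0,0,0.05],[0,0,0,0]]

```text
t: 7.0
tcp_pos: [0.5689, -0.0635, 0.0546]
tool_rot: [0.124, 0.696, -0.125, 0.696]
force: [0.2, 0.6, 4.3]
finger_gap: 0.084
```

```bash
python3 st.py
```

```text
7.0 [ 0.5689 -0.0635  0.0546] yaw -0.354 M [-0.0077  0.1936  0.0309] F [0.1721 0.5771 4.29  ] tau6 0.19203064497560263 q6 0.04768600358472777 0.0840711672017848
```

```bash
cat > st2.py <<'E'
from h import *
import sys
m=[];y=[]
for i in range(int(sys.argv[1]) if len(sys.argv)>1 else 3):
    s=status.sense();m.append(np.r_[s['ft_torque'],s['force'],s['tau'][5]]);im=snapshot("wrist")
r=R.from_quat(s['tool_rot']).as_matrix();np.set_printoptions(precision=3,suppress=True)
h=cv2.cvtColor(im,cv2.COLOR_RGB2HSV)[200:300,290:350];k=(h[...,0]>22)&(h[...,0]<35)&(h[...,1]>140);v,u=np.nonzero(k)
print(round(s['t'],2),s['tcp_pos'],'yaw',np.arctan2(r[1,2],r[0,2]).round(4),'M,F,tau6',np.mean(m,0),'Mz',np.array(m)[:,2],'dot',len(u),u.mean()+290 if len(u) else 0,v.mean()+200 if len(u) else 0,'gap',s['finger_gap'])
E
python3 st2.py
```

```text
7.1 [ 0.569 -0.064  0.055] yaw -0.3534 M,F,tau6 [-0.05   0.162  0.033 -0.739 -0.119  4.586  0.092] Mz [0.031 0.06  0.008] dot 155 317.458064516129 250.1483870967742 gap 0.08395121939537717
```

Call:
arm_command:
  series:
    - [[0,0,0,0.04],[0,0,0,0.04],[0,0,0,0.04],[0,0,0,0]]

```text
t: 7.55
tcp_pos: [0.5691, -0.0636, 0.0546]
tool_rot: [0.166, 0.687, -0.166, 0.688]
force: [-0.6, -1.0, 4.8]
finger_gap: 0.084
```

```bash
python3 st2.py
```

```text
7.65 [ 0.569 -0.064  0.055] yaw -0.4737 M,F,tau6 [-0.085  0.021  0.025 -0.04  -0.577  4.88   0.081] Mz [0.013 0.02  0.042] dot 154 317.7792207792208 250.1038961038961 gap 0.08421772506331984
```

Call:
arm_command:
  series:
    - [[0,0,0,0.04],[0,0,0,0.04],[0,0,0,0.04],[0,0,0,0]]

```text
t: 8.1
tcp_pos: [0.5693, -0.0637, 0.0546]
tool_rot: [0.207, 0.675, -0.207, 0.677]
force: [0.4, -1.0, 4.1]
finger_gap: 0.08
```

```bash
python3 st2.py
```

```text
8.2 [ 0.569 -0.064  0.055] yaw -0.5938 M,F,tau6 [-0.205 -0.185  0.028  0.72  -1.086  4.396  0.084] Mz [-0.003  0.024  0.062] dot 156 317.8397435897436 249.93589743589743 gap 0.08149682532422596
```

Call:
arm_command:
  series:
    - [[0,0,0,0.04],[0,0,0,0.04],[0,0,0,0.04],[0,0,0,0]]

```text
t: 8.65
tcp_pos: [0.5694, -0.0638, 0.0546]
tool_rot: [0.247, 0.662, -0.247, 0.663]
force: [2.2, -1.2, 4.4]
finger_gap: 0.085
```

```bash
python3 st2.py
```

```text
8.75 [ 0.569 -0.064  0.055] yaw -0.7138 M,F,tau6 [-0.339 -0.363  0.015  2.102 -1.705  3.815  0.087] Mz [0.003 0.038 0.005] dot 162 318.0617283950617 249.80246913580248 gap 0.08234054688992569
```

Call:
arm_command:
  series:
    - [[0,0,0.5,0.04],[0,0,0,0.04],[0,0,0,0.04],[0,0,0,0]]

```text
t: 9.2
tcp_pos: [0.5695, -0.0639, 0.0546]
tool_rot: [0.287, 0.646, -0.286, 0.647]
force: [1.7, -0.6, 4.8]
finger_gap: 0.083
```

```bash
python3 st2.py
```

```text
9.3 [ 0.57  -0.064  0.055] yaw -0.8339 M,F,tau6 [-0.29  -0.479 -0.002  2.355 -1.239  4.77   0.087] Mz [ 0.019 -0.012 -0.014] dot 159 318.12578616352204 249.77987421383648 gap 0.08420963583893343
```

Call:
arm_command:
  series:
    - [[0,0,0.5,0.04],[0,0,0,0.04],[0,0,0,0.04],[0,0,0,0]]

```text
t: 9.75
tcp_pos: [0.5696, -0.0641, 0.0546]
tool_rot: [0.325, 0.628, -0.325, 0.628]
force: [3.5, -1.4, 4.4]
finger_gap: 0.081
```

```bash
python3 st2.py
```

```text
9.85 [ 0.57  -0.064  0.055] yaw -0.9536 M,F,tau6 [-0.238 -0.526  0.015  3.142 -1.052  5.031  0.084] Mz [-0.02   0.008  0.056] dot 161 318.0621118012422 249.6335403726708 gap 0.08248430716738697
```

Call:
arm_command:
  series:
    - [[0,0.5,0.3,0.04],[0,0,0,0.04],[0,0,0,0.04],[0,0,0,0]]

```text
t: 10.3
tcp_pos: [0.5697, -0.0642, 0.0546]
tool_rot: [0.361, 0.608, -0.362, 0.608]
force: [1.3, -1.0, 4.3]
finger_gap: 0.081
```

```bash
python3 st2.py
```

```text
10.4 [ 0.57  -0.064  0.055] yaw -1.0724 M,F,tau6 [-0.373 -0.372  0.208  1.572 -1.641  5.539  0.264] Mz [0.19  0.216 0.22 ] dot 160 317.86875 250.0375 gap 0.08244065854744756
```

Call:
arm_command:
  series:
    - [[0,0,0,-0.08],[0,0,0,-0.08],[0,0,0,-0.08],[0,0,0,-0.08],[0,0,0,-0.08],[0,0,0,-0.08],[0,0,0,-0.08],[0,0,0,-0.08],[0,0,0,-0.08],[0,0,0,-0.08]]

```text
t: 11.45
tcp_pos: [0.5686, -0.0632, 0.0546]
tool_rot: [0.096, 0.701, -0.095, 0.7]
force: [0.7, 1.2, 7.4]
finger_gap: 0.078
```

Call:
arm_command:
  series:
    - [[0,0,0,-0.08],[0,0,0,-0.08],[0,0,0,-0.08],[0,0,0,-0.08],[0,0,0,-0.08],[0,0,0,-0.08],[0,0,0,-0.08],[0,0,0,-0.08],[0,0,0,-0.08],[0,0,0,-0.08]]

```text
t: 12.45
tcp_pos: [0.5671, -0.0633, 0.0545]
tool_rot: [-0.184, 0.684, 0.186, 0.681]
force: [-3.1, -1.2, 8.8]
finger_gap: 0.087
```

```bash
python3 st2.py
```

```text
12.55 [ 0.567 -0.063  0.055] yaw 0.528 M,F,tau6 [-0.219  0.301  0.001 -2.345 -1.188  8.937  0.005] Mz [-0.018  0.01   0.011] dot 153 317.22222222222223 249.77124183006535 gap 0.08393554367079817
```

Call:
arm_command:
  series:
    - [[0,0,0,0],[0,0,0,0],[0,0,0,0],[0,0,0,0],[-5,0,0,0],[-10,0,0,0],[-15,0,0,0],[-15,0,0,0],[0,0,0,0.12],[0,0,0,0.12]]
  jaw: 40
  force: 20

```text
t: 13.6
tcp_pos: [0.5705, -0.0642, 0.1011]
tool_rot: [-0.099, 0.699, 0.098, 0.701]
force: [-0.5, -0.6, 0.0]
finger_gap: 0.397
```

```bash
python3 st2.py; python3 - <<'E'
from h import *
im=snapshot("wrist")[:,:,::-1];cv2.imwrite("pics/w7.png",im[100:400,120:520])
E
```

```text
13.7 [ 0.57  -0.064  0.101] yaw 0.2853 M,F,tau6 [ 0.021  0.041 -0.025  0.133 -0.061 -0.251 -0.046] Mz [-0.027  0.003 -0.052] dot 70 307.95714285714286 211.81428571428572 gap 0.39618626736812707
```

View pics/w7.png

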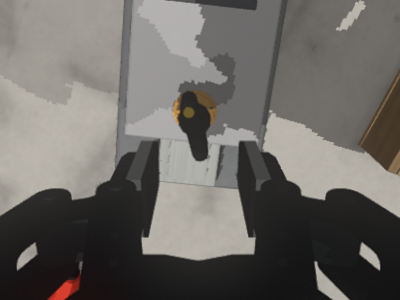

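Call:
arm_command:
  series:
    - [[0,0,0,0.11],[0,-15,-2,0],[0,-21,0,0],[0,-21,0,0],[15,0,0,0],[18,0,0,0],[18,0,0,0],[12,0,0,0],[0,0,0,0],[0,0,0,0]]
  jaw: 0

```text
t: 14.8
tcp_pos: [0.5778, -0.1209, 0.0365]
tool_rot: [-0.062, 0.704, 0.062, 0.704]
force: [0.7, -0.7, 0.5]
finger_gap: -0.001
```

Call:
arm_command:
  series:
    - [[8,0,0,0],[5,0,0,0],[3,0,0,0],[0,0,0,0],[0,0,0,0]]

```text
t: 15.3
tcp_pos: [0.5776, -0.1204, 0.0204]
tool_rot: [-0.062, 0.704, 0.062, 0.704]
force: [0.4, 0.4, 0.2]
finger_gap: -0.001
```

```bash
python3 st2.py 2; python3 - <<'E'
from h import *
s=snapshot("scene")[:,:,::-1];d=snapshot("side")[:,:,::-1]
p=proj("scene",(.575,-.10,.045)).astype(int);print(p)
np.set_printoptions(precision=1,suppress=True)
for P in [(.5718,-.085,.058),(.5718,-.085,.035),(.578,-.1205,.045),(.578,-.1205,.035)]:print(P,(proj("scene",P)-(p[0]-45,p[1]-35))*600/70)
cv2.imwrite("pics/w8.png",cv2.resize(s[p[1]-35:p[1]+35,p[0]-45:p[0]+45],(771,600),interpolation=cv2.INTER_CUBIC))
E
```

```text
15.35 [ 0.578 -0.12   0.021] yaw 0.1751 M,F,tau6 [ 0.     0.028  0.017  0.214  0.415  0.472 -0.001] Mz [ 0.035 -0.001] dot 0 0 0 gap -0.002322042143217737
[385 220]
(0.5718, -0.085, 0.058) [342.2 252.6]
(0.5718, -0.085, 0.035) [336.7 311.5]
(0.578, -0.1205, 0.045) [454.  323.3]
(0.578, -0.1205, 0.035) [450.9 348.9]
```

View pics/w8.png

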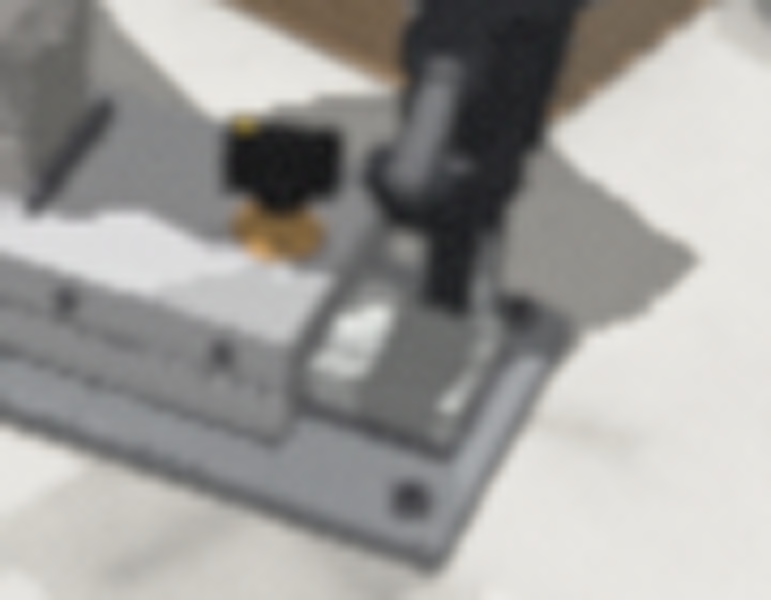

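Call:
arm_command:
  series:
    - [[3,0,0,0],[3,0,0,0],[2,0,0,0],[0,5,0,0],[0,5,0,0],[0,3,0,0],[0,2,0,0],[0,2,0,0]]

```text
t: 16.3
tcp_pos: [0.5747, -0.1034, 0.0125]
tool_rot: [-0.062, 0.704, 0.062, 0.704]
force: [-0.3, -0.3, -0.4]
finger_gap: 0.001
```

```bash
cat > f.py <<'E'
from h import *
s=status.sense();yb=np.array([-.173,.985,0]);np.set_printoptions(precision=4,suppress=True)
print(s['t'],s['tcp_pos'],'along',s['tcp_pos']@yb,'Fy_base',s['force']@yb,'F',s['force'],'M',s['ft_torque'])
E
python3 f.py
```

```text
16.3 [ 0.5747 -0.1034  0.0125] along -0.2012987880277817 Fy_base -0.27590158321090036 F [-0.279  -0.3291 -0.379 ] M [-0.0163 -0.0582  0.0266]
```

Call:
arm_command:
  series:
    - [[0,1.5,0,0],[0,1.5,0,0],[0,1.5,0,0],[0,1.5,0,0],[0,1.5,0,0],[0,1.5,0,0]]

```text
t: 16.9
tcp_pos: [0.5733, -0.0954, 0.0125]
tool_rot: [-0.062, 0.704, 0.062, 0.705]
force: [-0.4, -2.5, 0.4]
finger_gap: 0.002
```

```bash
python3 f.py
```

```text
16.9 [ 0.5733 -0.0954  0.0125] along -0.193109499063354 Fy_base -2.4326212979915836 F [-0.376  -2.5357  0.3707] M [-0.3038  0.0777  0.0222]
```

Call:
arm_command:
  series:
    - [[0,2,0,0],[0,2,0,0],[0,2,0,0],[0,2,0,0],[0,2,0,0],[0,2,0,0],[0,2,0,0],[0,2,0,0],[0,2,0,0],[0,2,0,0]]

```text
t: 17.9
tcp_pos: [0.5696, -0.075, 0.0124]
tool_rot: [-0.062, 0.704, 0.062, 0.704]
force: [-0.3, -2.1, 0.7]
finger_gap: -0.002
```

```bash
python3 f.py
```

```text
17.9 [ 0.5696 -0.075   0.0124] along -0.1724051433386229 Fy_base -2.0031624274007815 F [-0.29   -2.0846  0.7191] M [-0.3637  0.0243  0.0076]
```

Call:
arm_command:
  series:
    - [[0,2,0,0],[0,2,0,0],[0,2,0,0],[0,2,0,0],[0,2,0,0],[0,2,0,0],[0,2,0,0],[0,2,0,0]]

```text
t: 18.7
tcp_pos: [0.5667, -0.0592, 0.0124]
tool_rot: [-0.062, 0.704, 0.062, 0.704]
force: [-0.6, -2.9, -0.2]
finger_gap: 0.004
```

```bash
python3 f.py
```

```text
18.7 [ 0.5667 -0.0592  0.0124] along -0.1563671457486855 Fy_base -2.778211460821127 F [-0.6311 -2.9314 -0.1776] M [-0.4007  0.0619 -0.014 ]
```

Call:
arm_command:
  series:
    - [[0,1.5,0,0],[0,1.5,0,0],[0,1.5,0,0],[0,1.5,0,0],[0,1.5,0,0],[0,1.5,0,0],[0,1.5,0,0],[0,1.5,0,0]]

```text
t: 19.5
tcp_pos: [0.5662, -0.0545, 0.0126]
tool_rot: [-0.067, 0.704, 0.06, 0.705]
force: [-4.5, -27.7, -2.1]
finger_gap: -0.001
```

```bash
python3 f.py
```

```text
19.5 [ 0.5662 -0.0545  0.0126] along -0.15166902798779072 Fy_base -26.45775364107591 F [ -4.5421 -27.6584  -2.0606] M [-4.5948  0.6418  0.105 ]
```

Call:
arm_command:
  series:
    - [[0,1,0,0],[0,1,0,0],[0,1,0,0],[0,1,0,0]]

```text
t: 19.9
tcp_pos: [0.5663, -0.0546, 0.0127]
tool_rot: [-0.07, 0.703, 0.059, 0.705]
force: [-5.9, -38.8, -4.4]
finger_gap: -0.003
```

```bash
python3 f.py
```

```text
19.9 [ 0.5663 -0.0546  0.0127] along -0.15173754471206916 Fy_base -37.18773175853115 F [ -5.8876 -38.7881  -4.3962] M [-6.4565  0.8131  0.1092]
```

Call:
arm_command:
  series:
    - [[0,-2,0,0],[0,-2,0,0],[0,-2,0,0],[0,-2,0,0],[0,-1,0,0],[0,0,0,0],[0,0,0,0]]

```text
t: 20.6
tcp_pos: [0.566, -0.0545, 0.0125]
tool_rot: [-0.063, 0.704, 0.061, 0.705]
force: [-2.1, -8.5, -0.3]
finger_gap: 0.002
```

```bash
python3 f.py; python3 - <<'E'
# numeric check: how far the carriage front is from the stop, brightness profile along rail in wrist0 / side
from h import *
yb=np.array([-.173,.985]);s=status.sense()
E
```

```text
20.6 [ 0.566  -0.0545  0.0125] along -0.15159789951146985 Fy_base -8.057434550418591 F [-2.0895 -8.5471 -0.2636] M [-1.3646  0.2763  0.0229]
```

Call:
arm_command:
  series:
    - [[0,-1,0,0],[0,-1,0,0],[0,-1,0,0],[0,-3,0,0],[0,-8,0,0],[0,-16,0,0],[-10,-10,0,0],[-20,0,0,0],[-30,0,0,0],[-30,0,0,0]]

```text
t: 21.6
tcp_pos: [0.5726, -0.0932, 0.1037]
tool_rot: [-0.061, 0.705, 0.061, 0.704]
force: [0.3, 0.4, -0.8]
finger_gap: 0.001
```

Call:
arm_command:
  series:
    - [[-30,0,0,0],[-20,20,0,0],[0,30,0,0],[0,25,0,0],[0,0,0,0],[0,0,0,0]]

```text
t: 22.2
tcp_pos: [0.56, -0.0187, 0.1532]
tool_rot: [-0.062, 0.704, 0.062, 0.705]
force: [0.3, 0.4, 0.1]
finger_gap: -0.0
```

```bash
python3 f.py; python3 - <<'E'
from h import *
np.set_printoptions(precision=4,suppress=True)
T=tool();im=snapshot("wrist");cv2.imwrite("pics/w9.png",im[:,:,::-1])
def fl(im,T):
    h=cv2.cvtColor(im,cv2.COLOR_RGB2HSV);k=((h[...,0]>8)&(h[...,0]<22)&(h[...,1]>120)).astype('uint8')
    n,l,st,c=cv2.connectedComponentsWithStats(k)
    return [(st[i].tolist(),ray("wrist",(st[i][0]+st[i][2]/2,st[i][1]+st[i][3]/2),.063,T)) for i in range(1,n) if st[i][4]>60]
print("now");[print(*r) for r in fl(im,T)]
print("T1");[print(*r) for r in fl(cv2.imread("pics/w1.png")[:,:,::-1].copy(),np.load("T1.npy"))]
yb=np.array([-.173,.985]);xb=np.array([.985,.173]);a=np.array([.5686,-.063])
E
```

```text
22.2 [ 0.56   -0.0187  0.1532] along -0.11525315465154469 Fy_base 0.37586905614903504 F [0.3128 0.4365 0.0847] M [-0.0463 -0.0272  0.001 ]
now
[278, 6, 23, 8, 119] [0.5193 0.1035 0.063 ]
[316, 178, 19, 27, 179] [ 0.566  -0.0172  0.063 ]
[301, 184, 5, 21, 70] [ 0.5499 -0.0224  0.063 ]
T1
[298, 176, 10, 27, 124] [ 0.5596 -0.0624  0.063 ]
[319, 176, 13, 26, 132] [ 0.5772 -0.062   0.063 ]
[572, 290, 36, 42, 462] [ 0.8167 -0.175   0.063 ]
```

```bash
python3 - <<'E'
from h import *
np.set_printoptions(precision=4,suppress=True)
yb=np.array([-.173,.985]);xb=np.array([.985,.173]);f=np.array([.5718,-.085])
im=cv2.imread("pics/wrist0.png")[:,:,::-1].copy();h=cv2.cvtColor(im,cv2.COLOR_RGB2HSV)
k=((h[...,0]>8)&(h[...,0]<22)&(h[...,1]>120)).astype('uint8')
n,l,st,c=cv2.connectedComponentsWithStats(k);print([s.tolist() for s in st[1:] if s[4]>30])
T0=np.eye(4);T0[:3,:3]=R.from_quat([1.1149e-4,.70786,1.3125e-4,.70635]).as_matrix();T0[:3,3]=[.62421,.00016,.19944]
for s in st[1:]:
    if s[4]>30 and s[1]<110:
        for z in(.035,.045,.055):
            p=ray("wrist",(s[0]+s[2]/2,s[1]+s[3]),z,T0)[:2]-f;print(z,'button rear edge, base axes from rear face',p@xb,p@yb,'travel left at start',p@yb-.14)
T=tool();
for z in(.035,.045,.055):
    p=ray("wrist",(289.5,14),z,T)[:2]-f-.0425*yb;print('now',z,p@xb,p@yb-.14)
E
```

```text
[[185, 53, 19, 6, 63], [251, 232, 22, 24, 162]]
0.035 button rear edge, base axes from rear face -0.024852463216918853 0.19691255311055217 travel left at start 0.056912553110552155
0.045 button rear edge, base axes from rear face -0.021782352185170096 0.19527059607425615 travel left at start 0.055270596074256134
0.055 button rear edge, base axes from rear face -0.01871224115342124 0.1936286390379601 travel left at start 0.053628639037960085
now 0.035 -0.020984715867574638 0.015168434014172949
now 0.045 -0.020257669796700222 0.0130144462239975
now 0.055 -0.019530623725825688 0.010860458433822051
```

```bash
python3 - <<'E'
import cv2
a=cv2.imread("pics/wrist0.png")[:,:,::-1]
for v in range(48,92,2):print(v,[tuple(a[v,u].tolist()) for u in(180,187,194,201,208)])
b=cv2.imread("pics/w9.png")[:,:,::-1]
print()
for v in range(4,50,3):print(v,[tuple(b[v,u].tolist()) for u in(272,280,290,300,308)])
E
```

```text
48 [(54, 54, 54), (52, 51, 52), (51, 50, 51), (49, 48, 49), (43, 42, 43)]
50 [(54, 52, 53), (52, 51, 52), (47, 47, 48), (42, 42, 42), (35, 35, 34)]
52 [(54, 52, 54), (48, 47, 47), (59, 50, 42), (68, 55, 40), (35, 35, 35)]
54 [(48, 48, 48), (78, 62, 44), (120, 90, 51), (95, 73, 43), (70, 70, 68)]
56 [(56, 56, 55), (112, 86, 50), (100, 78, 50), (75, 63, 47), (103, 103, 100)]
58 [(64, 64, 63), (84, 65, 42), (97, 98, 95), (76, 75, 72), (101, 101, 99)]
60 [(75, 75, 75), (73, 70, 66), (100, 100, 97), (78, 78, 75), (101, 101, 98)]
62 [(74, 74, 74), (73, 73, 73), (101, 102, 98), (81, 80, 78), (100, 101, 98)]
64 [(73, 74, 74), (73, 73, 73), (94, 95, 92), (84, 85, 82), (100, 100, 98)]
66 [(73, 73, 73), (74, 74, 74), (102, 102, 99), (85, 85, 82), (100, 100, 97)]
68 [(73, 73, 74), (73, 73, 72), (101, 101, 98), (88, 88, 85), (91, 91, 88)]
70 [(74, 74, 74), (75, 74, 75), (99, 99, 97), (87, 88, 85), (85, 85, 83)]
72 [(75, 75, 75), (75, 76, 75), (98, 99, 96), (68, 68, 65), (84, 85, 82)]
74 [(74, 74, 73), (74, 74, 74), (66, 67, 65), (62, 62, 62), (101, 101, 98)]
76 [(104, 104, 105), (75, 74, 75), (74
[... 1215 characters left out ...]
108, 103), (108, 105, 101), (92, 89, 85), (91, 88, 84)]
28 [(77, 77, 77), (110, 106, 103), (100, 98, 94), (92, 89, 85), (92, 88, 85)]
31 [(76, 75, 75), (112, 107, 104), (77, 74, 72), (92, 90, 86), (91, 89, 85)]
34 [(87, 86, 85), (111, 107, 103), (89, 86, 83), (92, 89, 86), (91, 88, 84)]
37 [(90, 89, 87), (107, 104, 100), (101, 99, 95), (96, 93, 89), (97, 95, 91)]
40 [(102, 98, 95), (101, 98, 94), (101, 98, 95), (101, 97, 93), (100, 97, 93)]
43 [(102, 99, 96), (101, 98, 94), (101, 98, 94), (101, 98, 94), (99, 97, 93)]
46 [(125, 121, 117), (126, 122, 118), (129, 125, 121), (127, 123, 119), (129, 125, 121)]
49 [(132, 128, 123), (132, 128, 124), (133, 129, 125), (131, 127, 123), (131, 128, 124)]
```

```bash
python3 -c "
from station import ticket;print(ticket.sign_off())"
```

```text
the job is handed in; nothing more can be done
None
```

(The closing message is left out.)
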